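# Size the dented tin lid in the sliding lid gauge

### The job

The dented tin lid lies loose on the lid gauge between its fence and its sliding stop: size it by pushing the stop along its rail with your fingertips towards the fence, on past the outermost of the three notches in the rail, until its spring plunger clicks into the middle notch with the lid lying flat between stop and fence. Only push: do not lift the lid or press so hard that you crush it, leave the jar, bottle cap and vial where they stand, and finish clear of everything with the stop resting in that notch.

Things in the scene. Friction and masses are not known exactly. Their poses are not given: they have to be found in the camera images.
- gauge: Lid gauge, fixed on the bench: flat grey plate 125 (x) x 300 (y) x 10 mm with a rail along one side and a fence across its +y end. Origin at the centre of its underside; y runs along the rail towards the fence, x across, z up. Its top, 10 mm above the bench, is the bed for lids at x = -22 to 62 mm; thin black lines across it mark where the stop's face stands in each notch.
- fence_face (a point): On the fence's measuring face, which looks to gauge -y: gauge x = 18, y = 130 mm, 22 mm above the bench; axes as the gauge. The fence is a fixed aluminium bar 15 mm thick, from gauge x = -30 to 58 mm, top 42 mm above the bench.
- middle_notch (a point): Middle notch, mid-rail on the rail's top, 24 mm above the bench (gauge x = -40, y = 41 mm); axes as the gauge. The aluminium rail is 18 mm wide, from gauge y = -100 to 128 mm, with an end plate at y = -104 mm (36 mm wide, 6 thick, top 25 mm above the bench). Notches are V grooves 10 mm long at gauge y = 22 (outermost), 41 (middle), 56 mm (innermost); the stop covers some of them.
- stop (a joint): Sliding stop. Value: gap in m from the stop's face to the fence, 0 to 0.18; falls as the stop is pushed to the fence (gauge +y); starts at 0.105 to 0.165. Outermost notch 0.084, middle 0.065, innermost 0.050. Sliding takes 1 to 3 N; the push falls to nothing as the plunger drops in from about 4 mm before a notch's centre; pushing out again takes about 7 to 11 N.
- stop_back (a point): Centre of the flat push face at the stop's back (side away from the fence), 40 mm above the bench, in the rail's line, 48 mm behind the stop's face; axes as the gauge. The stop is a black block 34 mm wide (x), 48 long (y), 26 to 48 mm above the bench, with cheeks down to 12 mm beside the rail. The space behind the face, above the rail, is free for fingertips.
- stop_face (a point): On the stop's face that looks to the fence, gauge x = 18 mm, 22 mm above the bench; axes as the gauge. The face is the front of an aluminium blade 8 mm thick fixed to the block, from gauge x = -57 to 55 mm, 40 mm above the bench at its top, 12 at its foot over the bed.
- plunger (a joint): Spring plunger in the stop; its ball nose (12 mm across) rides on the rail 24 mm behind the stop's face. Value: how far it has dropped, in m: 0 to 0.0006 on the rail's plain top, 0.002 to 0.003 seated in a notch. Its round black knob, 18 mm across, stands on the block, top 64 mm above the bench (61 seated).
- lid: Dented tin lid, loose, 63 mm across, 11 mm high, 13 to 24 g, top side up on the gauge's bed. Origin at the centre of its underside, z up. It slides along when the stop's blade pushes it; with the stop in the middle notch it has 2 mm of play between blade and fence; any closer and it is squeezed.
- jar: Bystander: clear jam jar with steel twist cap, diameter 68 mm, 94 mm high, upright on the bench. Origin at the centre of its underside.
- bottle_cap: Bystander: blue plastic bottle cap, diameter 31 mm, 16 mm high, on the bench. Origin at the centre of its underside.
- vial: Bystander: small brown glass vial with black cap, diameter 27 mm, 58 mm high, upright on the bench. Origin at the centre of its underside.
Not all that is in view belongs to the job. What is shaped like the lid but blue or orange is not meant.

How it is judged:
By the outcome, as a careful person would: the job done as asked, in the order asked, and still so for the second after the job is handed in, with the robot touching nothing.
It also fails if it takes over 40 s, if anything falls off the work surface, if the arm or the gripper's body presses on something with over 40 N, if the wrist force passes 120 N, or if a joint passes its speed limit or range.

### The arm

A 6-joint arm with a two-finger parallel gripper is mounted at the origin on the work surface. World frame = base frame: x ahead of the robot, y to its left, z up, the work surface at z = 0. Lengths are in m, angles in rad, forces in N, time in s.
With the tool pointing down it reaches from about 0.35 to 0.725 m from the base axis. Payload 6 kg.
Tool frame: the origin (TCP) lies on the centre line of the jaws, within the pads' length; the fingertips stand 25 mm ahead of it and the grasp point (between the pads) lies 6 mm ahead of it; z points along the fingers, y is the direction in which the jaws open and shut (so a half turn about z gives the same grasp; the last joint's range is limited). The gripper opens to 85 mm and grips with 20 to 120 N. Pads are 22 mm wide; open, the fingers measure 114 mm over their backs; the gripper's body (76 mm by 85 mm) begins 54 mm behind the grasp point. The pads swing forward as they close: fully open they stand 13 mm farther back than shut.
Start: joints at [-0.78, 0.04, 0.085, 0, -1.615, -0.334], TCP at [0.265, -0.538, 0.256] pointing down, gripper open.
Joint ranges: [-2.56, 2.56], [-1.29, 2.01], [-1.08, 1.49], [-3.29, 1.98], [-2.81, -0.18], [-2.99, 2.99]. Speed limits (rad/s): [2.57, 2.57, 3.01, 3.14, 3.14, 3.14].

### API

Orientations are given as a unit quaternion [w, x, y, z].
In Python, from rig import bot, grab_frame, nets gives the robot as it stands.
- The arm moves only by the shell command python3 -m creep 'ROWS' [FORCE]. ROWS is JSON, a list of rows, each an object with "linear": the shift along the tool's x, y, z in cm, a list of three; "delta_rot": the turn, a rotation vector about the tool's x, y, z in degrees, a list of three; "fingers": the opening in per cent of the stroke, from 0 (shut) to 100 (fully open). A call has 1 to 10 rows; each row shifts and turns the commanded pose from where the row before left it, along the tool's axes as they then stand; what a row does not reach is not made up. A row lasts 1/8 s, in which the tool goes at most 62.5 mm and 10.7 degrees, less where a joint would pass 70% of its speed; a pose out of reach is approached as far as the arm can. A call is refused whole if a number of a shift passes 6.25 or a number of a turn 10.7, either way. A call with a gripper value outside its range is refused whole. The fingers move at their own pace and stop on an object; FORCE is the grip in N (left out, the last holds). Time passes only in rows, so rows that do not move let the fingers close. It gives the time, the measured TCP pose, the force and the opening at its end, in the units of the state.
- bot.get_obs(): the state, without advancing time (a new reading comes with each control period).
- grab_frame(name): name is "scene" or "top" or "wrist"; returns a dict with "color" (480x640x3 uint8, blue, green, red), "fx", "fy", "cx", "cy" (pixels), "camera_from_world" (4x4, takes a point from world to camera coordinates). Camera axes: x right, y up, looking along -z (the intrinsics and any distortion apply to the point x, -y, -z); pixel columns grow to the right and rows downward; lengths in m; the calibration is good to about 2 mm. A picture is of the moment at which its call begins. There is no depth.
- bot.job_done(): hands the job in, once; it reports no verdict.
Trained networks look in the newest picture that a camera, given by its name, has taken for a name from the list of things; names that differ only in an ending like _2 or _b are one class to them, and where a whole thing is asked for, a point or a joint stands for the part that bears it (a point fixed in the world has none). Each returns a list of dicts, best first, with "confidence" (0 to 1); they miss things now and then, are a little off and sometimes report something else, mostly with a low value. They report only what shows in the picture. A call takes as long as a camera call. They do not tell look-alikes from the thing itself.
- nets.silhouettes(label, camera): "pixels" (480x640 bool, what is visible of it) and "rect" ([left, top, right, bottom] in pixels, round what is visible of it).
The state is a dict: "time": time; "joints": joint angles; "joint_vel": joint speeds; "joint_efforts": joint torques, N m; "ee_pos": TCP position; "orientation": TCP orientation; "ft_force": force on the tool from outside, world axes, zero at the start; "torque": the same for the moment, N m; "gripper_width": finger opening in m.
Only numpy, scipy, OpenCV 4.12 (cv2) and the standard library are available. Lean on these libraries where they do the work, as an engineer would, in place of code of your own. Each camera call takes 0.05 s, during which the arm holds its last target.

## Working session

There is one attempt and no reset: what is moved stays moved. The work goes in short steps, Python scripts to look and compute and a shell command to move; the robot and the scene stay as the last step left them, time stands still between calls to the robot, and variables do not carry over. Pictures are saved under pics/ and viewed, and the job is handed in when it is done.

```bash
ls; mkdir -p pics; python3 - <<'E'
from rig import bot, grab_frame, nets
import cv2
print(bot.get_obs())
for n in ["scene","top"]:
    f=grab_frame(n); cv2.imwrite(f"pics/{n}0.png",f["color"]); print(n,f["fx"],f["fy"],f["cx"],f["cy"],f["camera_from_world"], [k for k in f])
E
```

```text
pics
{'time': 0.0, 'joints': array([-7.80321698e-01,  4.08296101e-02,  8.37944888e-02, -4.63846731e-04,
       -1.61549847e+00, -3.33730088e-01]), 'joint_vel': array([-8.10391835e-04,  1.35154798e-03,  5.80035945e-04, -9.59638672e-05,
       -1.06846294e-03, -4.47267362e-05]), 'joint_efforts': array([ 3.65623521e-05, -3.68199992e+01,  3.47419417e+01,  6.93212986e+00,
       -5.27988697e-03, -1.33606267e-06]), 'ee_pos': array([ 0.26458308, -0.5381934 ,  0.25525972]), 'orientation': array([-2.66900384e-04, -2.26402164e-01,  9.74033496e-01,  8.58468512e-04]), 'ft_force': array([-0.06171134,  0.02442485, -0.55772468]), 'torque': array([-0.01590074,  0.01462434,  0.06422324]), 'gripper_width': 0.08520032051379303}
scene 532.1292010870895 532.1292010870895 333.8763370550083 234.112374520207 [[-0.82931537  0.55876626  0.00403567  0.48964704]
 [-0.38920623 -0.58280813  0.71333947  0.21613463]
 [ 0.40094204  0.59001268  0.70080705 -1.12507202]
 [ 0.          0.          0.          1.        ]] ['color', 'fx', 'fy', 'cx', 'cy', 'camera_from_world']
top 542.1177150450125 542.1177150450125 318.7096608040913 246.16422473160864 [[ 0.00740342 -0.99972429  0.02228304  0.01282743]
 [ 0.98622312  0.01098239  0.1650556  -0.62085535]
 [-0.16525481  0.02075407  0.98603251 -0.92483212]
 [ 0.          0.          0.          1.        ]] ['color', 'fx', 'fy', 'cx', 'cy', 'camera_from_world']
```

View pics/scene0.png

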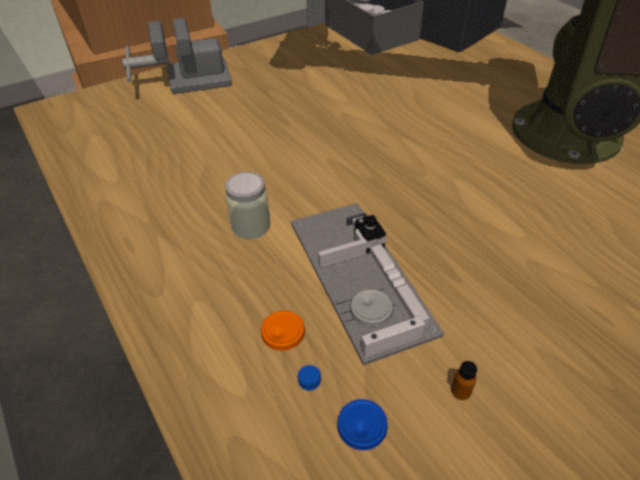

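View pics/top0.png

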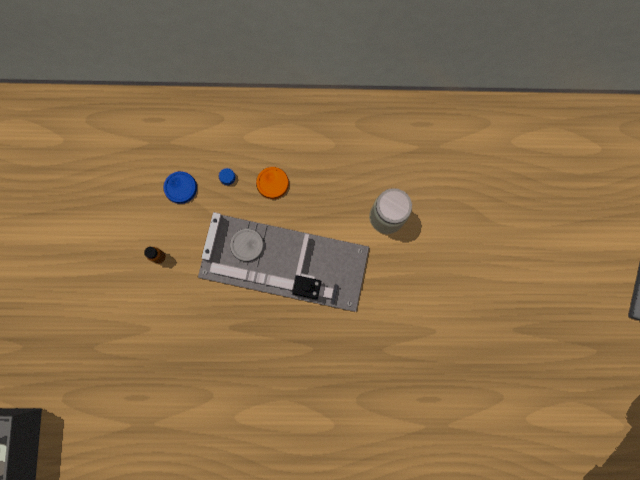

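```bash
cat > h.py <<'E'
import numpy as np, cv2
from rig import bot, grab_frame, nets
def proj(f,P):
    P=np.atleast_2d(P); M=f["camera_from_world"]; c=P@M[:3,:3].T+M[:3,3]
    return np.c_[f["fx"]*c[:,0]/-c[:,2]+f["cx"], f["fy"]*(-c[:,1])/-c[:,2]+f["cy"]]
def unproj(f,uv,z):
    M=f["camera_from_world"];R=M[:3,:3];o=-R.T@M[:3,3]
    d=R.T@np.array([(uv[0]-f["cx"])/f["fx"],-(uv[1]-f["cy"])/f["fy"],-1.])
    return o+d*(z-o[2])/d[2]
E
python3 - <<'E'
from h import *
f=grab_frame("top"); im=f["color"]
cv2.imwrite("pics/topz.png",cv2.resize(im[200:330,180:380],None,fx=4,fy=4,interpolation=cv2.INTER_CUBIC))
for n in ["gauge","stop","lid","plunger","jar","bottle_cap","vial"]:
    for d in nets.silhouettes(n,"top")[:3]:
        m=d["pixels"].astype(np.uint8); ys,xs=np.nonzero(m); c=(xs.mean(),ys.mean())
        print(n,round(d["confidence"],2),d["rect"],np.round(c,1),len(xs),np.round(unproj(f,c,0.03),3))
        if n=="gauge":
            print(cv2.minAreaRect(np.c_[xs,ys].astype(np.float32)))
E
```

```text
gauge 0.64 [198.7, 212.0, 370.4, 310.3] [286.2 263.6] 10020 [0.591 0.077 0.03 ]
((283.2313232421875, 262.1945495605469), (163.3819580078125, 68.01559448242188), 12.362491607666016)
gauge 0.52 [301.7, 277.4, 310.4, 290.8] [306.4 286.2] 86 [0.55 0.04 0.03]
((306.5, 286.0), (10.0, 9.0), 90.0)
stop 0.81 [292.0, 230.0, 320.0, 300.2] [305.  278.4] 730 [0.564 0.043 0.03 ]
lid 0.96 [232.5, 229.6, 263.8, 265.5] [246.5 245.3] 842 [0.625 0.151 0.03 ]
lid 0.61 [258.4, 166.3, 285.7, 202.1] [271.4 183.4] 823 [0.743 0.108 0.03 ]
lid 0.56 [163.6, 172.8, 195.1, 203.6] [179.5 187.4] 882 [0.733 0.278 0.03 ]
bottle_cap 0.64 [221.6, 167.8, 233.7, 188.4] [227. 177.] 214 [0.754 0.191 0.03 ]
vial 0.55 [144.5, 247.6, 165.8, 260.5] [154.4 254.6] 256 [0.605 0.318 0.03 ]
```

View pics/topz.png

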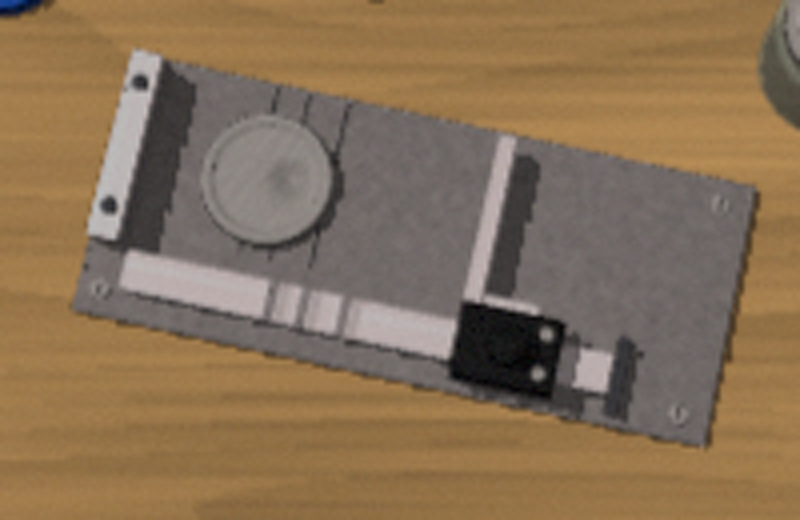

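```bash
python3 - <<'E'
from h import *
f=grab_frame("scene"); im=f["color"]
cv2.imwrite("pics/scz.png",cv2.resize(im[195:365,280:450],None,fx=3.5,fy=3.5,interpolation=cv2.INTER_CUBIC))
E
```

```text
(no output)
```

View pics/scz.png

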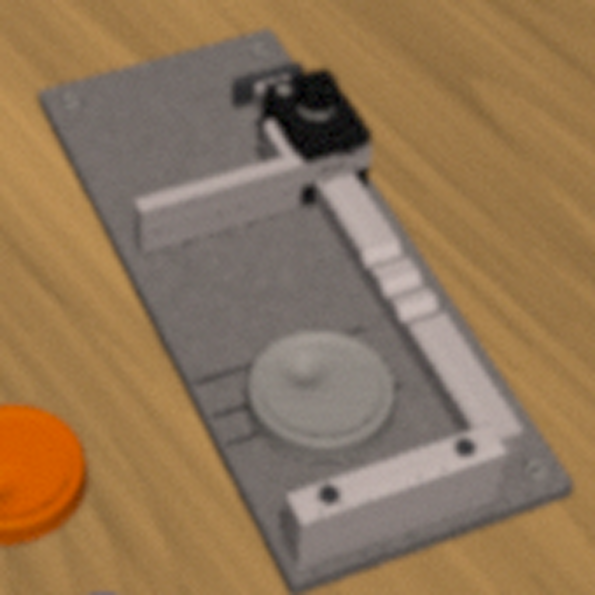

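```bash
cat > fit.py <<'E'
from h import *
from scipy.optimize import least_squares
T=lambda x,y:(180+(x+.5)/4-.5,200+(y+.5)/4-.5)
S=lambda x,y:(280+(x+.5)/3.5-.5,195+(y+.5)/3.5-.5)
ft=grab_frame("top");fs=grab_frame("scene")
obs=[(ft,T(72,308),(-62.5,150,10)),(ft,T(708,445),(-62.5,-150,5)),(ft,T(758,188),(62.5,-150,10)),
(ft,T(135,50),(58,145,42)),(ft,T(162,57),(58,130,42)),(ft,T(88,235),(-30,145,42)),(ft,T(116,241),(-30,130,42)),
(fs,S(40,95),(62.5,-150,10)),(fs,S(270,30),(-62.5,-150,10)),(fs,S(572,488),(-62.5,150,10)),(fs,S(298,588),(62.5,150,5)),
(fs,S(288,493),(58,130,42)),(fs,S(300,520),(58,145,42))]
stop=[(ft,T(500,135),(55,0,40)),(ft,T(467,297),(-22,0,40)),(ft,T(516,138),(55,-8,40)),(ft,T(457,300),(-23,0,48)),(ft,T(567,320),(-23,-48,48)),(ft,T(553,397),(-57,-48,48)),(ft,T(450,375),(-57,0,48)),
(fs,S(143,212),(55,0,40)),(fs,S(143,250),(55,0,12)),(fs,S(330,70),(-57,-48,48)),(fs,S(370,132),(-57,0,48)),(fs,S(264,92),(-23,-48,48))]
def W(p,g):
    g=np.array(g)/1000;c,s=np.cos(p[2]),np.sin(p[2])
    return np.array([p[0]+c*g[0]-s*g[1],p[1]+s*g[0]+c*g[1],g[2]])
def res(p):
    r=[proj(f,W(p,g))[0]-uv for f,uv,g in obs]
    r+=[proj(f,W(p,(g[0],g[1]+130-p[3]*1000,g[2])))[0]-uv for f,uv,g in stop]
    return np.array(r).ravel()
if __name__=="__main__":
    s=least_squares(res,[.59,.08,-.2,.15],loss="soft_l1",x_scale=[.01,.01,.1,.01])
    p=s.x;print(p,np.degrees(p[2]));print(np.round(res(p).reshape(-1,2),1).tolist())
    print("stop_back",W(p,(-40,130-p[3]*1000-48,40)),"back at middle",W(p,(-40,130-65-48,40)),"push dir",[-np.sin(p[2]),np.cos(p[2])])
E
python3 fit.py
```

```text
[ 0.59756777  0.08240025 -0.2030511   0.15746532] -11.633970851892034
[[-0.2, 0.7], [-0.9, 0.8], [-0.0, -0.4], [-0.6, -0.2], [0.6, -0.2], [-0.6, 0.1], [0.5, 0.3], [-0.8, -1.4], [0.1, -0.9], [1.0, -1.6], [-1.7, 1.1], [-0.9, -0.2], [0.4, 1.0], [-0.1, 0.1], [-0.9, 0.5], [0.2, 0.2], [1.4, -0.2], [0.1, 0.5], [-0.4, -0.2], [-1.0, -0.4], [-0.4, 0.3], [-0.2, 1.7], [-0.6, -1.2], [1.0, 0.1], [-0.8, -2.2]]
stop_back [0.5431713  0.01655165 0.04      ] back at middle [0.56181773 0.10711735 0.04      ] push dir [np.float64(0.2016586790840929), np.float64(0.9794558576832643)]
```

```bash
python3 -m creep '[{"linear":[0,0,0],"delta_rot":[0,0,-10.4],"fingers":0},{"linear":[0,0,0],"delta_rot":[0,0,-10.4],"fingers":0},{"linear":[0,0,0],"delta_rot":[0,0,-10.4],"fingers":0},{"linear":[0,0,0],"delta_rot":[0,0,-10.4],"fingers":0},{"linear":[0,0,0],"delta_rot":[0,0,-10.4],"fingers":0},{"linear":[0,0,0],"delta_rot":[0,0,0],"fingers":0}]' 40
cat > rel.py <<'E'
import sys
from h import *
from scipy.spatial.transform import Rotation as Ro
o=bot.get_obs();q=o["orientation"];R=Ro.from_quat([q[1],q[2],q[3],q[0]]).as_matrix()
t=np.array([float(a) for a in sys.argv[1:4]])
print("t",o["time"],"pos",o["ee_pos"],"F",np.round(o["ft_force"],2),"w",o["gripper_width"])
print("cm in tool:",np.round(R.T@(t-o["ee_pos"])*100,2))
d=np.array([[.2017,.9795,0],[0,0,-1]]);x=-d[0];z=d[1];y=np.cross(z,x)
Rt=np.c_[x,y,z]/1.0
print("rot deg:",np.round(np.degrees(Ro.from_matrix(R.T@Rt).as_rotvec()),2))
E
python3 rel.py 0.535 -0.0236 0.13
```

```text
time: 1.4
ee_pos: [0.2647, -0.5385, 0.2563]
orientation: [0.0, -0.63, 0.777, 0.0]
ft_force: [-1.0, -0.2, -0.7]
gripper_width: -0.0004
t 1.4 pos [ 0.26465578 -0.53846767  0.25630567] F [-1.01 -0.17 -0.66] w -0.0003893785756658415
cm in tool: [-55.96 -15.82  12.63]
rot deg: [ 0.    0.   -0.29]
```

```bash
R='x'; python3 -m creep '[{"linear":[-4.6,-1.3,0.8],"delta_rot":[0,0,0],"fingers":0},{"linear":[-4.6,-1.3,0.8],"delta_rot":[0,0,0],"fingers":0},{"linear":[-4.6,-1.3,0.8],"delta_rot":[0,0,0],"fingers":0},{"linear":[-4.6,-1.3,0.8],"delta_rot":[0,0,0],"fingers":0},{"linear":[-4.6,-1.3,0.8],"delta_rot":[0,0,0],"fingers":0},{"linear":[-4.6,-1.3,0.8],"delta_rot":[0,0,0],"fingers":0},{"linear":[-4.6,-1.3,0.8],"delta_rot":[0,0,0],"fingers":0},{"linear":[-4.6,-1.3,0.8],"delta_rot":[0,0,0],"fingers":0},{"linear":[-4.6,-1.3,0.8],"delta_rot":[0,0,0],"fingers":0},{"linear":[-4.6,-1.3,0.8],"delta_rot":[0,0,0],"fingers":0}]'
python3 rel.py 0.535 -0.0236 0.13
```

```text
time: 2.65
ee_pos: [0.4868, -0.1133, 0.1764]
orientation: [0.0, -0.629, 0.778, -0.0]
ft_force: [-0.0, -0.0, 0.3]
gripper_width: -0.0002
t 2.65 pos [ 0.48675159 -0.11332002  0.17638021] F [-0.04 -0.02  0.33] w -0.0002458212311562314
cm in tool: [-9.78 -2.84  4.64]
rot deg: [-0.04  0.02 -0.44]
```

```bash
python3 -m creep '[{"linear":[-3.2,-0.9,1.2],"delta_rot":[0,0,-0.4],"fingers":0},{"linear":[-3.3,-0.9,1.2],"delta_rot":[0,0,0],"fingers":0},{"linear":[-3.2,-1.0,1.2],"delta_rot":[0,0,0],"fingers":0},{"linear":[0,0,0],"delta_rot":[0,0,0],"fingers":0},{"linear":[0,0,0],"delta_rot":[0,0,0],"fingers":0}]'
python3 rel.py 0.535 -0.0236 0.07
python3 - <<'E'
from h import *
f=grab_frame("wrist"); cv2.imwrite("pics/w1.png",f["color"])
f=grab_frame("scene"); cv2.imwrite("pics/s1.png",cv2.resize(f["color"][130:330,270:470],None,fx=3,fy=3,interpolation=cv2.INTER_CUBIC))
o=bot.get_obs()["ee_pos"]
for d in (0,.006,.025,.038): print(d,proj(f,o-[0,0,d])[0], (proj(f,o-[0,0,d])[0]-[270,130])*3)
E
```

```text
time: 3.28
ee_pos: [0.533, -0.0256, 0.1405]
orientation: [-0.0, -0.632, 0.775, -0.0]
ft_force: [0.6, 0.2, 0.6]
gripper_width: -0.0001
t 3.275 pos [ 0.53303807 -0.02561254  0.14053087] F [0.56 0.15 0.62] w -0.00013130618633799056
cm in tool: [-0.24 -0.15  7.05]
rot deg: [-0.01 -0.01  0.09]
0 [355.47975683 154.19761178] [256.43927049  72.59283534]
0.006 [355.35511043 157.33836215] [256.06533128  82.01508644]
0.025 [354.96857631 167.07797035] [254.90572894 111.23391106]
0.038 [354.7110459  173.56703636] [254.13313769 130.70110909]
```

View pics/w1.png

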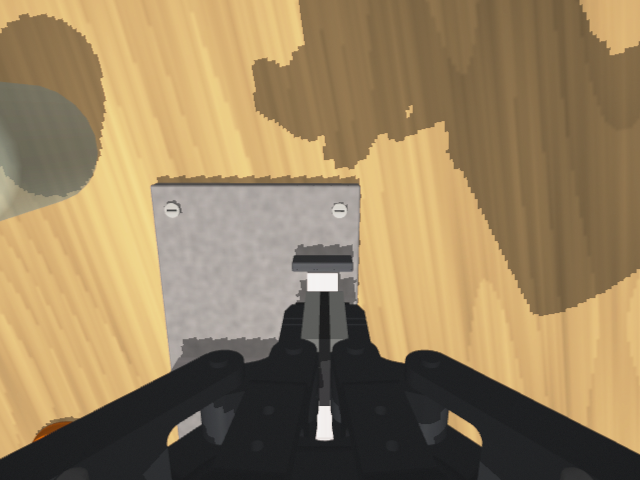

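View pics/s1.png

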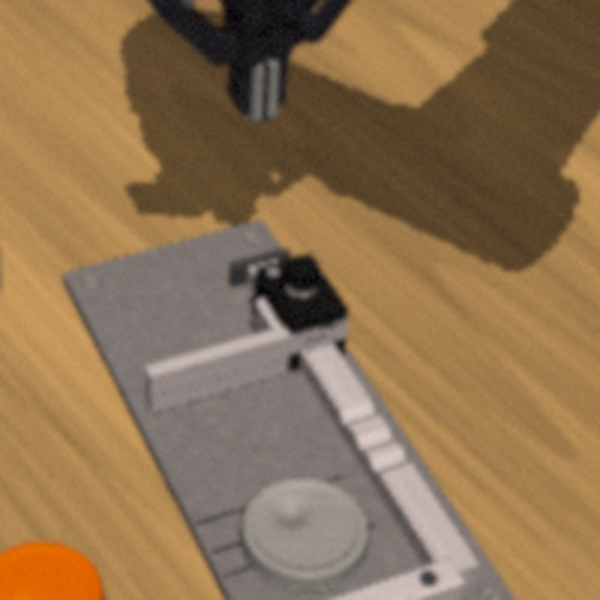

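```bash
python3 -m creep '[{"linear":[0,-0.15,2.5],"delta_rot":[0,0,0],"fingers":0},{"linear":[0,0,2.5],"delta_rot":[0,0,0],"fingers":0},{"linear":[0,0,2.0],"delta_rot":[0,0,0],"fingers":0},{"linear":[0,0,1.1],"delta_rot":[0,0,0],"fingers":0},{"linear":[0,0,0],"delta_rot":[0,0,0],"fingers":0},{"linear":[0,0,0],"delta_rot":[0,0,0],"fingers":0}]'
python3 rel.py 0.541 0.0058 0.059
python3 - <<'E'
from h import *
f=grab_frame("scene"); cv2.imwrite("pics/s2.png",cv2.resize(f["color"][160:310,290:440],None,fx=4,fy=4,interpolation=cv2.INTER_CUBIC))
E
```

```text
time: 4.12
ee_pos: [0.5351, -0.0258, 0.0605]
orientation: [0.001, -0.633, 0.774, -0.0]
ft_force: [-0.4, 0.3, 0.5]
gripper_width: -0.0004
t 4.125 pos [ 0.53511986 -0.0258126   0.06049325] F [-0.35  0.31  0.52] w -0.00043028031418674363
cm in tool: [-3.22  0.05  0.15]
rot deg: [-0.09  0.03  0.19]
```

View pics/s2.png

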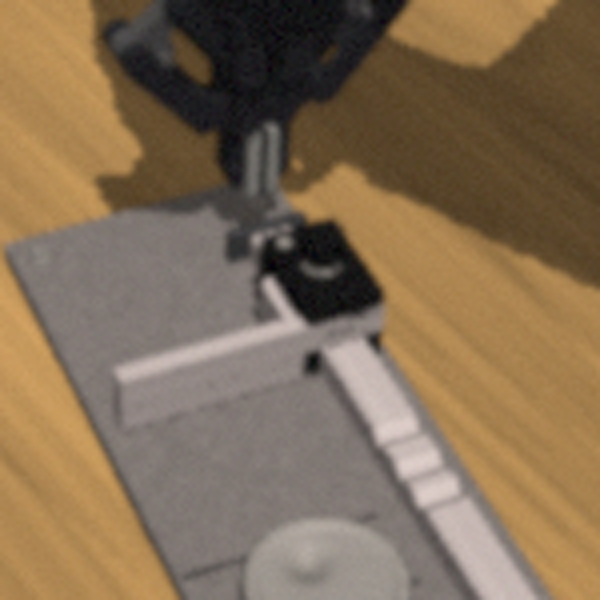

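```bash
python3 -m creep '[{"linear":[-1,0.05,0.1],"delta_rot":[0,0,0],"fingers":0},{"linear":[-1,0,0],"delta_rot":[0,0,0],"fingers":0},{"linear":[-0.6,0,0],"delta_rot":[0,0,0],"fingers":0},{"linear":[0,0,0],"delta_rot":[0,0,0],"fingers":0}]'
python3 -m creep '[{"linear":[-0.2,0,0],"delta_rot":[0,0,0],"fingers":0},{"linear":[-0.2,0,0],"delta_rot":[0,0,0],"fingers":0}]'
python3 -m creep '[{"linear":[-0.2,0,0],"delta_rot":[0,0,0],"fingers":0},{"linear":[-0.2,0,0],"delta_rot":[0,0,0],"fingers":0}]'
python3 -m creep '[{"linear":[-0.2,0,0],"delta_rot":[0,0,0],"fingers":0},{"linear":[-0.2,0,0],"delta_rot":[0,0,0],"fingers":0}]'
```

```text
time: 4.68
ee_pos: [0.5393, 0.0005, 0.0583]
orientation: [-0.0, -0.634, 0.774, 0.0]
ft_force: [0.5, -0.2, 0.4]
gripper_width: -0.0
time: 4.92
ee_pos: [0.5399, 0.0037, 0.0583]
orientation: [-0.0, -0.633, 0.774, 0.0]
ft_force: [-0.1, -0.0, 0.2]
gripper_width: -0.0004
time: 5.18
ee_pos: [0.5406, 0.0067, 0.0583]
orientation: [-0.001, -0.633, 0.774, -0.0]
ft_force: [-0.1, -6.2, 0.2]
gripper_width: -0.0001
time: 5.42
ee_pos: [0.5413, 0.0104, 0.0583]
orientation: [-0.001, -0.633, 0.774, -0.001]
ft_force: [-0.7, -5.6, 1.2]
gripper_width: 0.0002
```

```bash
python3 -m creep '[{"linear":[-0.4,0,0],"delta_rot":[0,0,0],"fingers":0},{"linear":[-0.5,0,0],"delta_rot":[0,0,0],"fingers":0},{"linear":[-0.5,0,0],"delta_rot":[0,0,0],"fingers":0},{"linear":[-0.5,0,0],"delta_rot":[0,0,0],"fingers":0}]'
python3 -m creep '[{"linear":[-0.5,0,0],"delta_rot":[0,0,0],"fingers":0},{"linear":[-0.5,0,0],"delta_rot":[0,0,0],"fingers":0},{"linear":[-0.5,0,0],"delta_rot":[0,0,0],"fingers":0},{"linear":[-0.5,0,0],"delta_rot":[0,0,0],"fingers":0},{"linear":[-0.5,0,0],"delta_rot":[0,0,0],"fingers":0},{"linear":[-0.4,0,0],"delta_rot":[0,0,0],"fingers":0},{"linear":[-0.3,0,0],"delta_rot":[0,0,0],"fingers":0}]'
python3 - <<'E'
from h import *
p=bot.get_obs()["ee_pos"];print("s",.2017*p[0]+.9795*p[1],"c",.9795*p[0]-.2017*p[1])
for n,r in [("scene",(190,370,280,460)),("top",(200,330,180,380))]:
    f=grab_frame(n)
    cv2.imwrite(f"pics/{n}3.png",cv2.resize(f["color"][r[0]:r[1],r[2]:r[3]],None,fx=3.3,fy=3.3,interpolation=cv2.INTER_CUBIC))
E
```

```text
time: 5.92
ee_pos: [0.5451, 0.0288, 0.0583]
orientation: [-0.001, -0.633, 0.774, -0.001]
ft_force: [0.4, -6.4, 0.2]
gripper_width: 0.0002
time: 6.8
ee_pos: [0.5515, 0.0602, 0.0583]
orientation: [-0.001, -0.633, 0.774, -0.001]
ft_force: [0.5, -6.0, 0.2]
gripper_width: 0.0003
s 0.1702549956093873 c 0.5280845103995246
```

View pics/scene3.png

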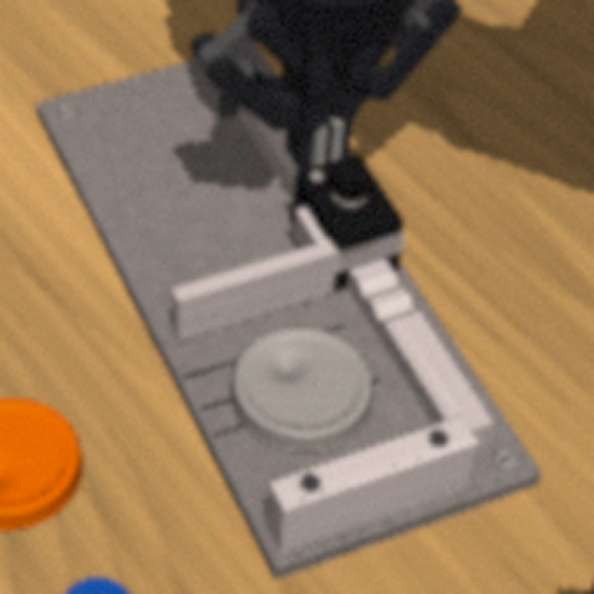

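View pics/top3.png

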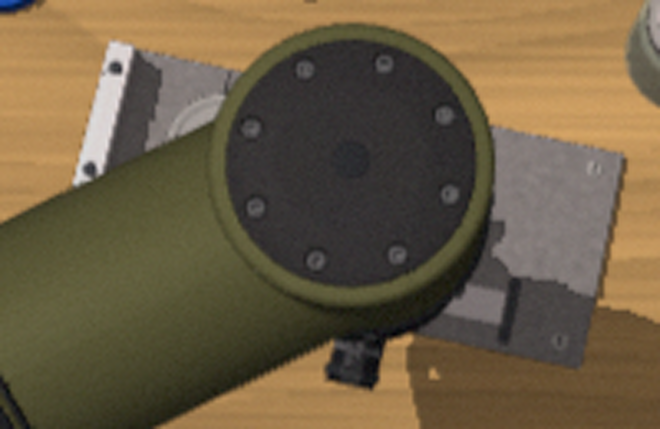

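```bash
python3 -m creep '[{"linear":[-0.4,0,0],"delta_rot":[0,0,0],"fingers":0},{"linear":[-0.4,0,0],"delta_rot":[0,0,0],"fingers":0},{"linear":[-0.3,0,0],"delta_rot":[0,0,0],"fingers":0}]'
for i in 1; do :; done
python3 -m creep '[{"linear":[-0.2,0,0],"delta_rot":[0,0,0],"fingers":0}]'
python3 -m creep '[{"linear":[-0.2,0,0],"delta_rot":[0,0,0],"fingers":0}]'
python3 -m creep '[{"linear":[-0.2,0,0],"delta_rot":[0,0,0],"fingers":0}]'
python3 rel.py 0.541 0.0058 0.059
```

```text
time: 7.28
ee_pos: [0.5538, 0.0713, 0.0583]
orientation: [-0.001, -0.633, 0.774, -0.001]
ft_force: [0.8, -6.3, -0.1]
gripper_width: 0.0002
time: 7.4
ee_pos: [0.5543, 0.0738, 0.0583]
orientation: [-0.0, -0.633, 0.774, -0.0]
ft_force: [0.5, -3.2, 0.4]
gripper_width: -0.0002
time: 7.52
ee_pos: [0.5547, 0.0764, 0.0583]
orientation: [0.0, -0.633, 0.774, 0.0]
ft_force: [0.4, -1.6, -0.2]
gripper_width: -0.0001
time: 7.65
ee_pos: [0.555, 0.0782, 0.0583]
orientation: [-0.0, -0.633, 0.774, -0.0]
ft_force: [1.8, -7.4, -0.9]
gripper_width: -0.0002
t 7.65 pos [0.55497393 0.07822663 0.05834149] F [ 1.8  -7.4  -0.86] w -0.00022811600850893026
cm in tool: [ 7.38 -0.07 -0.06]
rot deg: [ 0.01 -0.02  0.21]
```

```bash
python3 -m creep '[{"linear":[-0.2,0,0],"delta_rot":[0,0,0],"fingers":0}]'
python3 -m creep '[{"linear":[-0.2,0,0],"delta_rot":[0,0,0],"fingers":0}]'
python3 -m creep '[{"linear":[-0.2,0,0],"delta_rot":[0,0,0],"fingers":0}]'
python3 -m creep '[{"linear":[-0.2,0,0],"delta_rot":[0,0,0],"fingers":0}]'
python3 -m creep '[{"linear":[-0.2,0,0],"delta_rot":[0,0,0],"fingers":0}]'
python3 - <<'E'
from h import *
p=bot.get_obs()["ee_pos"];print("s",.2017*p[0]+.9795*p[1],"c",.9795*p[0]-.2017*p[1])
f=grab_frame("scene");r=(190,370,280,460)
cv2.imwrite(f"pics/scene4.png",cv2.resize(f["color"][r[0]:r[1],r[2]:r[3]],None,fx=3.3,fy=3.3,interpolation=cv2.INTER_CUBIC))
E
```

```text
time: 7.78
ee_pos: [0.555, 0.0785, 0.0584]
orientation: [-0.002, -0.633, 0.774, -0.001]
ft_force: [-0.4, -13.3, 1.0]
gripper_width: -0.0001
time: 7.9
ee_pos: [0.5551, 0.0791, 0.0584]
orientation: [-0.003, -0.633, 0.774, -0.001]
ft_force: [-1.0, -17.4, 2.2]
gripper_width: 0.0002
time: 8.02
ee_pos: [0.5555, 0.0805, 0.0584]
orientation: [-0.003, -0.633, 0.774, -0.002]
ft_force: [-1.0, -12.9, 3.4]
gripper_width: 0.0001
time: 8.15
ee_pos: [0.5562, 0.0843, 0.0583]
orientation: [-0.002, -0.633, 0.774, -0.001]
ft_force: [-1.3, -8.3, 0.5]
gripper_width: -0.0
time: 8.28
ee_pos: [0.5568, 0.087, 0.0583]
orientation: [-0.001, -0.633, 0.774, -0.0]
ft_force: [0.0, -6.0, 0.8]
gripper_width: 0.0003
s 0.19753054177035967 c 0.5278181891801951
```

View pics/scene4.png

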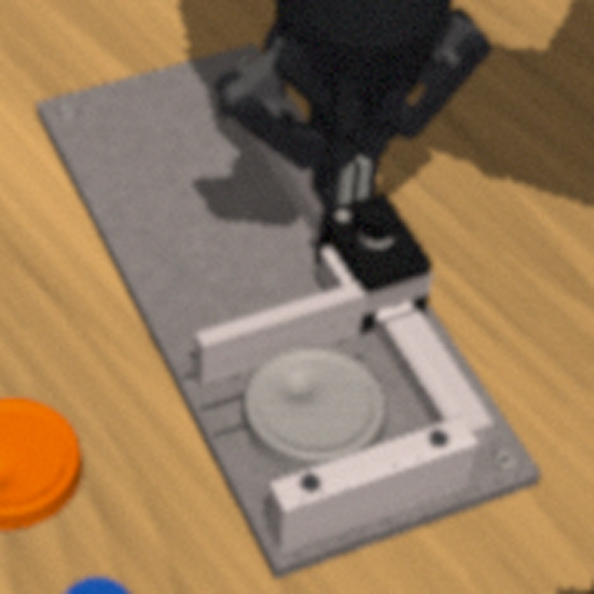

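```bash
python3 -m creep '[{"linear":[-0.2,0,0],"delta_rot":[0,0,0],"fingers":0}]'
python3 -m creep '[{"linear":[-0.2,0,0],"delta_rot":[0,0,0],"fingers":0}]'
python3 -m creep '[{"linear":[-0.1,0,0],"delta_rot":[0,0,0],"fingers":0}]'
python3 -m creep '[{"linear":[-0.1,0,0],"delta_rot":[0,0,0],"fingers":0}]'
python3 -c '
from h import *
p=bot.get_obs()["ee_pos"];print("s",.2017*p[0]+.9795*p[1])'
```

```text
time: 8.45
ee_pos: [0.5573, 0.0893, 0.0583]
orientation: [-0.001, -0.633, 0.774, -0.0]
ft_force: [0.2, -5.5, 0.5]
gripper_width: -0.0001
time: 8.57
ee_pos: [0.5577, 0.0915, 0.0583]
orientation: [-0.001, -0.633, 0.774, -0.0]
ft_force: [1.2, -5.3, 1.7]
gripper_width: -0.0
time: 8.7
ee_pos: [0.558, 0.0934, 0.0583]
orientation: [0.0, -0.633, 0.774, 0.0]
ft_force: [0.6, -1.9, -0.7]
gripper_width: -0.0001
time: 8.82
ee_pos: [0.5582, 0.0943, 0.0583]
orientation: [0.0, -0.633, 0.774, 0.0]
ft_force: [0.6, -1.7, 0.2]
gripper_width: 0.0001
s 0.204926603822313
```

```bash
python3 -m creep '[{"linear":[-0.1,0,0],"delta_rot":[0,0,0],"fingers":0}]'
python3 -m creep '[{"linear":[-0.05,0,0],"delta_rot":[0,0,0],"fingers":0}]'
python3 -m creep '[{"linear":[0,0,0],"delta_rot":[0,0,0],"fingers":0}]'
python3 - <<'E'
from h import *
p=bot.get_obs()["ee_pos"];print("s",.2017*p[0]+.9795*p[1],"c",.9795*p[0]-.2017*p[1])
f=grab_frame("scene");r=(220,370,310,460)
cv2.imwrite(f"pics/scene5.png",cv2.resize(f["color"][r[0]:r[1],r[2]:r[3]],None,fx=4,fy=4,interpolation=cv2.INTER_CUBIC))
E
```

```text
time: 8.95
ee_pos: [0.5584, 0.0953, 0.0583]
orientation: [0.0, -0.633, 0.774, 0.0]
ft_force: [0.2, -0.5, 0.3]
gripper_width: 0.0001
time: 9.07
ee_pos: [0.5585, 0.0958, 0.0583]
orientation: [0.0, -0.633, 0.774, 0.0]
ft_force: [0.4, -0.5, 1.0]
gripper_width: -0.0001
time: 9.2
ee_pos: [0.5584, 0.0958, 0.0582]
orientation: [0.0, -0.633, 0.774, 0.0]
ft_force: [-0.5, -0.2, 0.2]
gripper_width: 0.0
s 0.20642467601632308 c 0.5276402505310676
```

View pics/scene5.png

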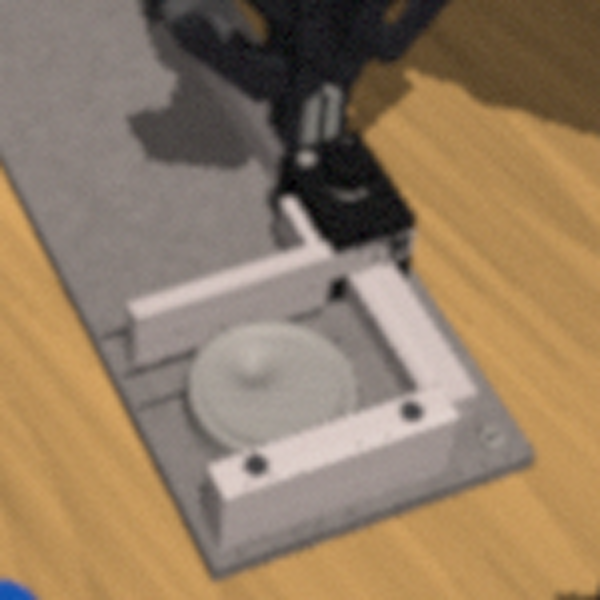

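```bash
python3 -m creep '[{"linear":[-0.05,0,0],"delta_rot":[0,0,0],"fingers":0}]'
python3 -m creep '[{"linear":[-0.05,0,0],"delta_rot":[0,0,0],"fingers":0}]'
python3 -m creep '[{"linear":[0,0,0],"delta_rot":[0,0,0],"fingers":0}]'
python3 -c '
from h import *
p=bot.get_obs()["ee_pos"];print("s",.2017*p[0]+.9795*p[1])'
```

```text
time: 9.38
ee_pos: [0.5585, 0.096, 0.0582]
orientation: [0.0, -0.633, 0.774, 0.0]
ft_force: [-0.1, -1.4, 1.0]
gripper_width: 0.0002
time: 9.5
ee_pos: [0.5586, 0.0964, 0.0583]
orientation: [-0.0, -0.633, 0.774, 0.0]
ft_force: [-0.2, -1.2, -0.7]
gripper_width: -0.0002
time: 9.62
ee_pos: [0.5586, 0.0964, 0.0582]
orientation: [-0.0, -0.633, 0.774, 0.0]
ft_force: [-0.2, 0.4, -0.2]
gripper_width: -0.0001
s 0.20711511585809067
```

```bash
python3 -m creep '[{"linear":[-0.05,0,0],"delta_rot":[0,0,0],"fingers":0}]'
python3 -m creep '[{"linear":[0,0,0],"delta_rot":[0,0,0],"fingers":0}]'
python3 -c '
from h import *
p=bot.get_obs()["ee_pos"];print("s",.2017*p[0]+.9795*p[1])'
```

```text
time: 9.75
ee_pos: [0.5586, 0.0965, 0.0582]
orientation: [-0.0, -0.633, 0.774, -0.0]
ft_force: [0.2, -2.8, 0.8]
gripper_width: 0.0002
time: 9.88
ee_pos: [0.5587, 0.0966, 0.0583]
orientation: [-0.0, -0.633, 0.774, -0.0]
ft_force: [-0.2, -2.3, 0.7]
gripper_width: -0.0001
s 0.20729727311990276
```

Resistance is rising at exactly the predicted notch centre, so I'll back off and look.

```bash
python3 -m creep '[{"linear":[0.5,0,0],"delta_rot":[0,0,0],"fingers":0},{"linear":[1.5,0,0],"delta_rot":[0,0,0],"fingers":0},{"linear":[2,0,0],"delta_rot":[0,0,0],"fingers":0},{"linear":[0,0,-3],"delta_rot":[0,0,0],"fingers":0},{"linear":[0,0,-5],"delta_rot":[0,0,0],"fingers":0},{"linear":[0,0,-5],"delta_rot":[0,0,0],"fingers":0},{"linear":[4,3,-2],"delta_rot":[0,0,0],"fingers":0},{"linear":[5,2,0],"delta_rot":[0,0,0],"fingers":0},{"linear":[5,2,0],"delta_rot":[0,0,0],"fingers":0},{"linear":[5,2,0],"delta_rot":[0,0,0],"fingers":0}]'
python3 -m creep '[{"linear":[5,2,0],"delta_rot":[0,0,0],"fingers":0},{"linear":[5,2,0],"delta_rot":[0,0,0],"fingers":0},{"linear":[5,2,0],"delta_rot":[0,0,0],"fingers":0},{"linear":[0,0,0],"delta_rot":[0,0,0],"fingers":0},{"linear":[0,0,0],"delta_rot":[0,0,0],"fingers":0}]'
python3 - <<'E'
from h import *
import fit
p=[ 0.59756777,0.08240025,-0.2030511]
for n,r in [("scene",(220,370,310,460)),("top",(200,330,180,380))]:
    f=grab_frame(n); k=4
    im=cv2.resize(f["color"][r[0]:r[1],r[2]:r[3]],None,fx=k,fy=k,interpolation=cv2.INTER_CUBIC)
    raw=im.copy()
    for gap in (.065,):
        for g in [(55,0,40),(-22,0,40),(55,-8,40),(-57,0,48),(-23,-48,48),(-57,-48,48),(55,0,12)]:
            u=proj(f,fit.W(p,(g[0],g[1]+130-gap*1000,g[2])))[0]; u=((u-[r[2],r[0]]+.5)*k).astype(int)
            cv2.circle(im,tuple(map(int,u)),3,(0,0,255),1)
    cv2.imwrite(f"pics/{n}6.png",im)
    cv2.imwrite(f"pics/{n}full6.png",f["color"])
E
```

```text
time: 11.12
ee_pos: [0.4233, -0.1127, 0.2085]
orientation: [0.0, -0.633, 0.774, -0.0]
ft_force: [0.3, -1.2, -0.3]
gripper_width: -0.0002
time: 11.75
ee_pos: [0.3359, -0.2462, 0.2082]
orientation: [0.0, -0.633, 0.774, -0.0]
ft_force: [-0.3, 0.7, 0.6]
gripper_width: 0.0
```

View pics/scene6.png

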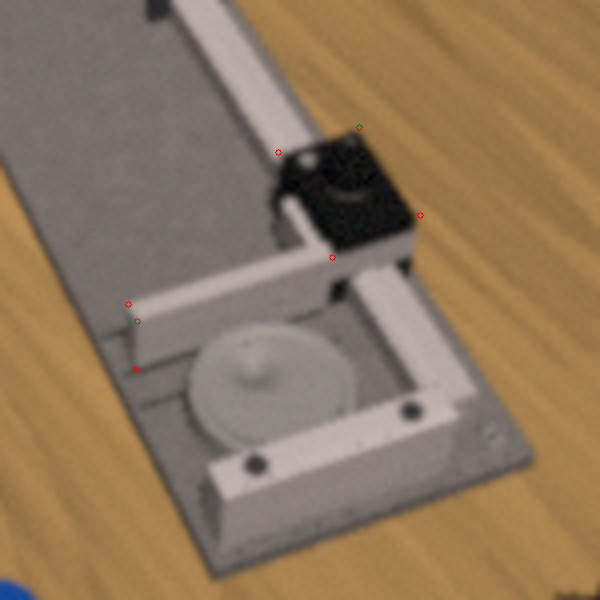

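View pics/top6.png

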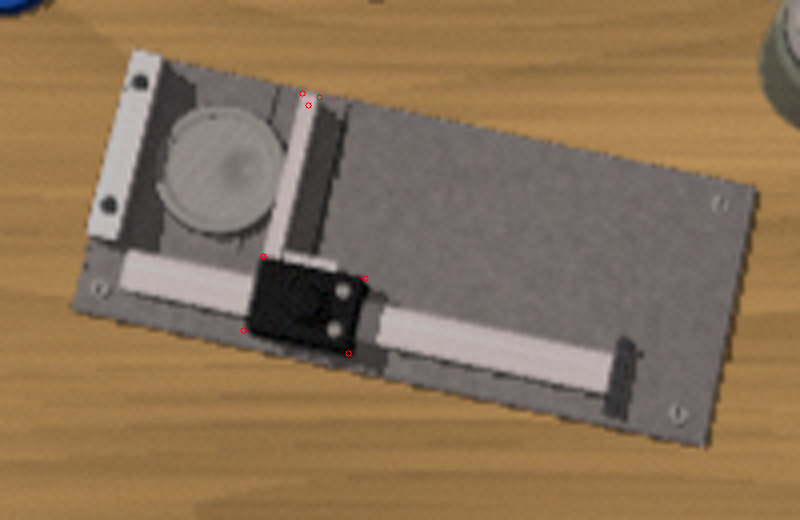

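View pics/scenefull6.png

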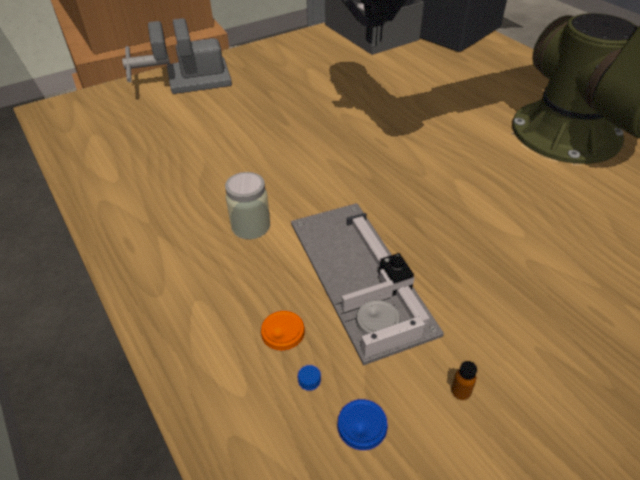

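```bash
python3 -c '
from rig import bot
print(bot.job_done())'
```

```text
the job is handed in; nothing more can be done
None
```

I pushed the stop with closed fingertips past the outermost notch and into the middle notch, backed the arm well clear, and handed the job in at about 12 s.

- **Outermost notch:** the push fell off about 4 mm before the predicted position. Getting out of it peaked at about 17 N on the wrist sensor, above the 7–11 N stated. Plain sliding also read higher than stated, about 6 N against 1–3 N.
- **Middle notch:** the push fell to about zero on the way in. It then rose to only 2–3 N at the predicted centre, where I stopped.
- **Final pictures:** the stop's outline matches a 65 mm gap in both the top and scene views, to within a millimetre or two. All three notches are hidden under the block, as they should be there. The lid lies flat between blade and fence. The jar, bottle cap and vial stand where they were.
- **Not checked:** I could not measure the plunger's drop directly. That it is seated rests on the forces and the stop's position.

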